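Show which utensil goes into the scrap bin

TASK

The wooden spatula on the draining rack has split and has to be thrown away: show a helper what goes where, by pointing only. From just above, point at the split blade of the wooden spatula with the fingertips a few centimetres over it and stay there for two seconds; then point in the same way at the middle of the pull lip of the yellow scrap bin under the basin's front edge, stay there for two seconds and finish still pointing at it. Touch, lift or shift nothing, and leave the bin shut.

Things in the scene. Friction and masses are not known exactly. Their poses are not given: they have to be found in the camera images.
- spatula_split (a point): Middle of the upper face of the split spatula's blade, the first place to point at. Pale wooden spatula, 240 mm long, 6 to 11 mm thick, flat on the rack; blade towards the robot, 85 by 58 mm, with a dark crack along it. Axes: z up, x from blade to handle. Spatula, spoon and tumbler lie in three lanes of the rack, 115 mm apart, in any order.
- bin_lip (a point): Middle of the upper face of the yellow bin's flat pull lip (200 mm wide, 66 mm deep, 96 mm above the counter), the second place to point at. The yellow plastic bin hangs beneath the basin's front lip, on the robot's side, anywhere along it, and its lip stands out in front. The basin's edge, 24 mm higher, is 46 mm behind this point. Axes: x away from the robot, y along the edge, z up.
- bin (a joint): Tilt of the yellow bin (rad): 0 shut as it starts, growing as its top tilts out towards the robot, up to 0.7. It must stay shut.
- rack: Slotted stainless steel rack, 340 mm by 340 mm, 12 mm high, fixed across the front and back lips of the basin; origin in the middle of its underside, its top 132 mm above the counter. x runs away from the robot.
- basin: White enamelled washbasin with dark chips in its lip, 340 mm front to back, 620 mm wide, fixed on the counter; origin on the counter under its middle; lip top 120 mm high. A steel tap stands at the middle of its back lip, up to 243 mm high, its spout ending 108 mm behind the basin's middle.
- spoon_bowl (a point): Rim-height middle of the bowl of the steel serving spoon, 240 mm long, bowl 60 mm across, lying on the rack with its bowl towards the robot, at most 18 mm high. Leave alone.
- tumbler: Clear glass tumbler, 70 mm across the rim and 100 mm high, standing on the rack; origin in the middle of its underside. Leave alone.
- soap: Green soap bottle, 60 mm across and 150 mm high, on the counter to the right; origin in the middle of its underside. Leave alone.
- mug: Blue mug, 84 mm across and 90 mm high, on the counter to the left; origin in the middle of its underside. Leave alone.
- brush: Dish brush lying on the counter in front of the basin, left of the robot; origin in the middle of its underside. Leave alone.
- bowl: White bowl, 140 mm across and 55 mm high, on the counter to the right; origin in the middle of its underside. Leave alone.

How it is judged (in metres and radians):
On the way, in this order (a step that is already met when the one before it is completed fails the run):
1. the hand points at the spatula's split blade from just above, touching nothing, for 1.5 s (horizontal distance between the grasp point and spatula_split below 0.035 m and z of the grasp point in the frame of spatula_split between 0 and 0.085 m and contact force between each of the fingers, the arm and anything else below 0.3 N), for 1.5 s.
2. the hand points at the pull lip of the yellow bin from just above, touching nothing, for 1.5 s (horizontal distance between the grasp point and bin_lip below 0.045 m and z of the grasp point in the frame of bin_lip between 0 and 0.085 m and contact force between each of the fingers, the arm and anything else below 0.3 N), for 1.5 s.
At the end, for the whole second after the job is handed in: The hand is still pointing at the bin's pull lip (grasp point within 45 mm sideways of its middle and less than 85 mm above it, so the fingertips are within about 65 mm); spatula, spoon, tumbler, soap, mug, brush and bowl are within 8 mm of where they started; the bin is shut (under 0.04 rad) (horizontal distance between the grasp point and bin_lip below 0.045 m and z of the grasp point in the frame of bin_lip between 0 and 0.085 m and distance of each of spatula_split, spoon_bowl, tumbler, soap, mug, brush, bowl from where it was at the start of the episode below 0.008 m and value of joint bin below 0.04 rad); the robot touches nothing.
It fails at once if the robot touches anything (contact force between any of the fingers, the arm and anything else above 0.5 N).
It fails at once if a thing is lifted, carried or shifted by more than 15 mm (distance of any of spatula_split, spoon_bowl, tumbler, soap, mug, brush, bowl from where it was at the start of the episode above 0.015 m).
It fails at once if the bin is tilted open (value of joint bin above 0.06 rad).
It also fails if it takes over 40 s, if anything falls off the work surface, if the arm or the gripper's body presses on something with over 40 N, if the wrist force passes 120 N, or if a joint passes its speed limit or range.

ROBOT

A 6-joint arm with a two-finger parallel gripper is mounted at the origin on the work surface. World frame = base frame: x ahead of the robot, y to its left, z up, the work surface at z = 0. Lengths are in mm, angles in rad, forces in N, time in s.
With the tool pointing down it reaches from about 300 to 775 mm from the base axis. Payload 14.6 kg.
Tool frame: the origin (TCP) lies on the centre line of the jaws, within the pads' length; the fingertips stand 19 mm ahead of it and the grasp point (between the pads) is the TCP (bot.tip_reach is the distance from the TCP to the fingertips, in mm); y points along the fingers, x is the direction in which the jaws open and shut, and the axes are right-handed (so a half turn about y gives the same grasp; the last joint's range is limited). The gripper opens to 85 mm and grips with 20 to 120 N. Pads are 22 mm wide; open, the fingers measure 114 mm over their backs; the gripper's body (76 mm by 85 mm) begins 54 mm behind the grasp point. The pads swing forward as they close: fully open they stand 13 mm farther back than shut.
Start: joints at [1.279, 0.3, 1.521, -0, 1.321, -0.067], TCP at [122.599, 536.152, 250.281] pointing down, gripper open.
Joint ranges: [-3.03, 3.03], [-0.79, 2.21], [0.23, 2.52], [-1.04, 4.18], [0, 3.07], [-2.55, 2.55]. Speed limits (rad/s): [2.22, 2.22, 2.57, 3.14, 3.14, 3.14].

INTERFACE

Orientations are given as a unit quaternion [w, x, y, z].
In Python, from rig import bot gives the robot as it stands. Calls block until the motion is done:
- bot.move_to(position, orientation): joint-space move of the TCP to a pose.
- bot.servo_line(position, attitude=None, speed=150, until_force=None): straight line of the TCP; attitude=None keeps the orientation; speed is the mean speed in mm/s. With until_force (N) it stops when the force on the tool has changed by that much, and returns True; else False.
- bot.move_joints(angles): joint-space move.
- bot.move_gripper(opening, grip_force=None): finger opening in mm; grip_force is the grip in N (None keeps the last); returns when the fingers have stopped.
- bot.dwell(seconds).
- bot.ik(position, orientation): joint angles nearest the present ones, or None.
- bot.read_state(): the state.
- bot.read_camera(name): name is "side" or "top" or "wrist"; returns a dict with "image" (400x640x3 uint8, blue, green, red), "depth" (400x640 float32, mm along the optical axis (not along the pixel's ray), 0 where there is no reading), "fovy" (degrees; the focal length in pixels is half the picture's height over the tangent of half this angle, whatever the lens; pixels are square), "cx", "cy" (the principal point, pixels), "eye" and "attitude" of the camera in the world; the wrist camera has in their place "mount" (4x4, takes a point from camera to tool coordinates, whose origin is the TCP and whose axes are the tool frame's). Camera axes: x right, y down, z forward; pixel columns grow to the right and rows downward; lengths in mm; the calibration is good to about 2 mm. The wrist camera is an equidistant fisheye: a pixel r from the principal point sees the ray r / f radians off the axis. A picture is of the moment at which its call begins: read the wrist's pose just before it.
A pose or a line that the arm cannot do raises bot.MotionError and nothing moves.
- bot.finish_job(): hands the job in, once; it reports no verdict.
The state is a dict: "clock": time; "joint_positions": joint angles; "qvel": joint speeds; "effort": joint torques, N m; "ee_pos": TCP position; "tool_rot": TCP orientation; "ft_force": force on the tool from outside, world axes, zero at the start; "moment": the same for the moment, N m; "grip_width": finger opening in mm.
Only numpy, scipy, OpenCV 4.12 (cv2) and the standard library are available. Lean on these libraries where they do the work, as an engineer would, in place of code of your own. Each camera call takes 0.05 s, during which the arm holds its last target. There are 200 camera calls.

## Working session

There is one attempt and no reset: what is moved stays moved. The work goes in short steps, each a Python script; the robot and the scene stay as the last script left them, time stands still between calls to the robot, and variables do not carry over. Pictures are saved under pics/ and viewed, about 8 in all and at most 12, crops included, and the job is handed in when it is done.

```bash
mkdir -p pics
cat > h.py <<'E'
from rig import bot
import numpy as np, cv2
from scipy.spatial.transform import Rotation as R
def rot(q): return R.from_quat([q[1],q[2],q[3],q[0]]).as_matrix()
def pts(c):
    "world points for every pixel of a fixed camera"
    f=200/np.tan(np.radians(c["fovy"])/2); v,u=np.mgrid[0:400,0:640]; d=c["depth"]
    p=np.stack([(u-c["cx"])/f*d,(v-c["cy"])/f*d,d],-1)
    A=np.array(c["attitude"]); A=A if A.ndim==2 else rot(A)
    return p@A.T+np.array(c["eye"])
E
python3 - <<'E'
from h import *
for n in("top","side"):
    c=bot.read_camera(n); cv2.imwrite(f"pics/{n}0.png",c["image"]); np.savez(f"{n}0.npz",**c)
    print(n,c["fovy"],c["cx"],c["cy"],c["eye"],c["attitude"])
    p=pts(c); P=p[c["depth"]>0]; print(np.percentile(P,[1,50,99],axis=0))
s=bot.read_state(); print(s["ee_pos"],s["tool_rot"],s["clock"])
E
```

```text
top 48.81071058554926 315.00617774896944 190.24873602126436 [ 187.7087201    24.27326081 1611.87868786] [ 0.07970683 -0.68130797  0.72321157 -0.08019534]
[[-1.97157851e+02 -1.61123903e+03 -7.60784092e+02]
 [ 5.37274118e+02 -1.50810222e+00 -1.60973243e+00]
 [ 1.81250715e+03  1.63275255e+03  6.67698869e+02]]
side 44.26330629239846 330.4048701250319 189.77044488638072 [  386.28757866 -1130.56284809  1010.51056461] [-0.44439319  0.89402466 -0.0495737   0.02787558]
[[-675.50915509 -595.57740624 -669.23271637]
 [ 498.05713465   65.6147938     3.66878183]
 [1820.94346498 2269.65508853  631.33801087]]
[122.56679299 535.97901875 249.78934817] [-0.55273254  0.55314266  0.44045496 -0.44104349] 0.1
```

View pics/top0.png

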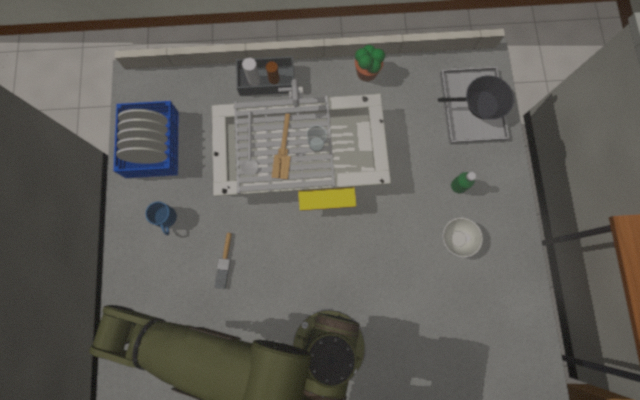

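View pics/side0.png

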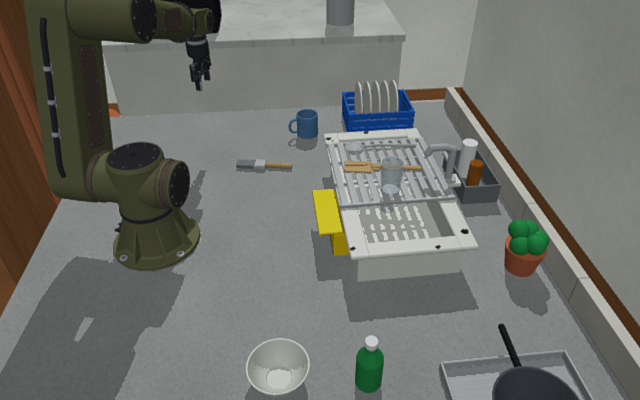

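The top view shows the spatula in the middle lane, with its blade at about (282,166). The tumbler is to its right at (316,138), the spoon bowl to its left at (250,168), and the yellow lip at (327,199). Next I'll measure the blade and lip with colour masks.

Run:
```python
from h import *
def ray(c,u,v,z):
    f=200/np.tan(np.radians(c["fovy"])/2); A=rot(c["attitude"])
    d=A@np.array([(u-c["cx"])/f,(v-c["cy"])/f,1]); e=c["eye"]; return e+d*(z-e[2])/d[2]
for n in("top","side"):
    c=dict(np.load(f"{n}0.npz")); p=pts(c); h=cv2.cvtColor(c["image"],cv2.COLOR_BGR2HSV)
    Y=cv2.inRange(h,(24,150,60),(34,255,255))>0
    ok=Y&(p[...,2]>85)&(p[...,2]<110); q=p[ok]
    print(n,"lip",ok.sum(),np.median(q,0),q.min(0),q.max(0))
    m=(ok if ok.sum()>50 else Y).astype(np.uint8); vs,us=np.nonzero(m)
    r=cv2.minAreaRect(np.stack([us,vs],1).astype(np.float32)); print(r)
    b=cv2.boxPoints(r); print("corners",[ray(c,*x,96).round()[:2] for x in b],"centre",ray(c,*r[0],96).round())
    W=(cv2.inRange(h,(8,70,60),(22,255,255))>0)&(p[...,2]>122)&(p[...,2]<165)&(p[...,0]>350)&(p[...,0]<800)
    k,l,s,ce=cv2.connectedComponentsWithStats(W.astype(np.uint8))
    for i in range(1,k):
        if s[i,4]>20:
            q=p[l==i]; print("wood",s[i],np.median(q,0).round(),q.min(0).round(),q.max(0).round())
    # profile by x
    q=p[W]
    for x in range(380,720,15):
        t=q[(q[:,0]>=x)&(q[:,0]<x+15)]
        if len(t): print(x,len(t),t[:,1].min().round(),t[:,1].max().round(),t[:,2].mean().round())
```

```text
top lip 1005 [503.92044976 -26.85415978  95.63567518] [ 470.70345119 -124.90024702   86.02224251] [538.36208901  71.16442225 105.15191676]
((326.84521484375, 198.8324737548828), (18.025503158569336, 55.857688903808594), 85.91438293457031)
corners [array([535.,  72.]), array([ 537., -125.]), array([ 473., -125.]), array([470.,  71.])] centre [504. -27.  96.]
wood [272 117  18  62 564] [641. 118. 139.] [576.  90. 126.] [800. 159. 152.]
575 50 106.0 159.0 138.0
590 70 103.0 159.0 137.0
605 64 102.0 159.0 138.0
620 67 98.0 154.0 138.0
635 69 97.0 150.0 138.0
650 57 97.0 149.0 138.0
665 38 103.0 139.0 140.0
680 25 106.0 130.0 142.0
695 17 108.0 123.0 142.0
710 19 104.0 119.0 142.0
side lip 1019 [505.77230183 -40.16247957  98.16880666] [ 472.06324364 -131.55955022   85.48463449] [544.01727205  72.06126408 104.17055578]
((327.9729919433594, 212.6621856689453), (48.19243621826172, 25.00600242614746), 81.02737426757812)
corners [array([471.,  70.]), array([549.,  82.]), array([ 543., -137.]), array([ 474., -146.])] centre [509. -39.  96.]
wood [344 161  37  12 347] [628. 118. 140.] [576.  92. 133.] [690. 161. 149.]
wood [404 165  13   5  56] [780.  97. 143.] [762.  86. 135.] [798. 109. 150.]
575 38 101.0 156.0 140.0
590 51 99.0 156.0 141.0
605 53 100.0 161.0 140.0
620 54 92.0 157.0 140.0
635 50 94.0 152.0 140.0
650 50 95.0 154.0 141.0
665 33 101.0 127.0 142.0
680 18 102.0 122.0 143.0
```

Estimates: blade centre about (617,128,138) and lip centre about (504,-27,96). I'll go high above the blade and take one close look.

```bash
cat >> h.py <<'E'
def down(sgn):
    M=np.array([[0,0,-sgn],[sgn,0,0],[0,-1,0]],float)  # columns: tool x=(0,s,0), y=down, z
    q=R.from_matrix(M).as_quat(); return np.array([q[3],q[0],q[1],q[2]])
def proj(w,s,k):
    "world point -> wrist fisheye pixel"
    t=rot(s["tool_rot"]).T@(np.array(w)-s["ee_pos"]); m=np.linalg.inv(k["mount"]); c=m[:3,:3]@t+m[:3,3]
    f=200/np.tan(np.radians(k["fovy"])/2); a=np.arctan2(np.hypot(*c[:2]),c[2]); n=c[:2]/np.hypot(*c[:2])
    return np.array([k["cx"],k["cy"]])+n*a*f
E
python3 - <<'E'
from h import *
s=bot.read_state(); print(bot.tip_reach, rot(s["tool_rot"]).round(2).tolist())
b=np.array([617,128,330.])
for g in(1,-1): assert np.linalg.det(rot(down(g)))>0; print(g,bot.ik(b,down(g)))
J=s["joint_positions"]
g=min((g for g in(1,-1) if bot.ik(b,down(g)) is not None),key=lambda g:np.abs(np.array(bot.ik(b,down(g)))-J).sum())
bot.servo_line(np.array(s["ee_pos"])+[0,0,80])
bot.move_gripper(0)
bot.move_to(b,down(g))
s=bot.read_state(); k=bot.read_camera("wrist"); im=k["image"].copy()
for w in([617,128,138],[504,-27,96]):
    u=proj(w,s,k); print(u); cv2.drawMarker(im,tuple(int(x) for x in u.round()),(255,0,255),0,12,1)
cv2.imwrite("pics/w1.png",im); print(g,s["ee_pos"],s["clock"],s["ft_force"],s["grip_width"])
E
```

```text
19.0 [[0.22, -0.0, -0.97], [0.97, -0.0, 0.22], [-0.0, -1.0, 0.0]]
1 [ 1.46438568e-01  4.44279902e-01  1.14333200e+00 -4.44089210e-16
  1.55398075e+00 -1.42435776e+00]
-1 [ 1.46438568e-01  4.44279902e-01  1.14333200e+00 -4.44089210e-16
  1.55398075e+00  1.71723489e+00]
[317.5593268  175.78101453]
[188.11158045  77.62904453]
1 [616.75070517 128.82792419 330.10362341] 3.8333 [ 0.22083071 -0.74019297 -0.26952634] 0.014084742751215748
```

View pics/w1.png

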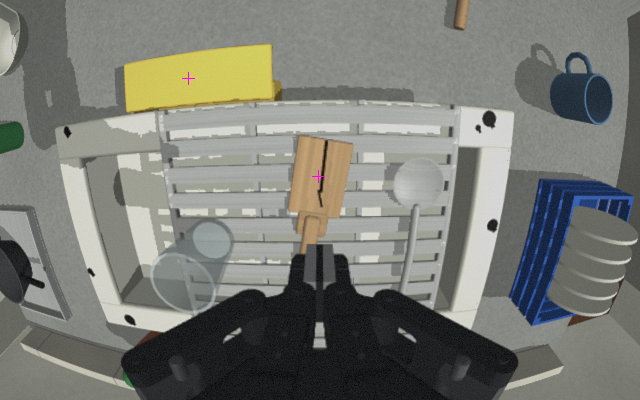

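The wrist view confirms both estimates. The blade mark sits on the crack at (318,176), and the lip mark at (188,78) is in the middle of the yellow lip. The tumbler and spoon are well clear of the descent, so I'll go down and point.

Run:
```python
from h import *
def rep(t): s=bot.read_state(); print(t,np.round(s["ee_pos"],1),s["clock"],np.round(s["ft_force"],2))
bot.servo_line([617,128,190],speed=80); bot.dwell(0.3); rep("blade"); bot.dwell(2.2); rep("blade held")
bot.servo_line([617,128,300]); 
bot.servo_line([501,-27,300]); rep("above lip")
s=bot.read_state(); k=bot.read_camera("wrist"); im=k["image"].copy()
for w in([617,128,138],[504,-27,96]):
    u=proj(w,s,k); cv2.drawMarker(im,tuple(int(x) for x in u.round()),(255,0,255),0,12,1)
cv2.imwrite("pics/w2.png",im)
```

```text
blade [617.  128.  190.1] 6.0833 [-0.58  0.    0.64]
blade held [617. 128. 190.] 8.2833 [ 0.05 -0.1  -0.22]
above lip [501.3 -26.6 299.9] 10.6083 [-0.2   0.5   0.56]
```

View pics/w2.png

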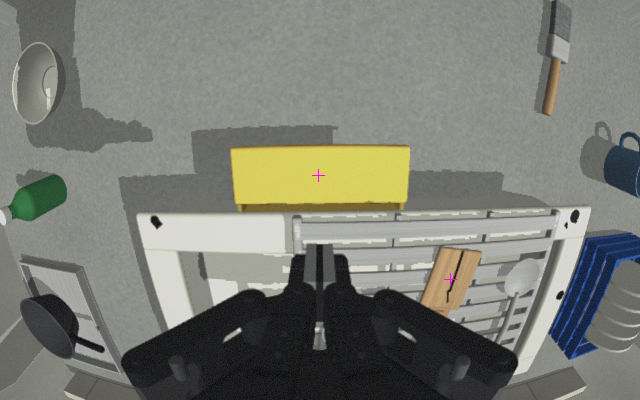

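The lip spans columns 232–410 and rows 146–205. The mark at (318,175) is at its middle, and the spatula has not moved. Now I'll descend over the lip.

Run:
```python
from h import *
def rep(t): s=bot.read_state(); print(t,np.round(s["ee_pos"],1),s["clock"],np.round(s["ft_force"],2))
bot.servo_line([501,-27,148],speed=80); bot.dwell(0.3); rep("lip"); bot.dwell(2.3); rep("lip held")
c=bot.read_camera("side"); a=cv2.imread("pics/side0.png"); cv2.imwrite("pics/side1.png",c["image"])
bot.finish_job()
```

```text
lip [501.  -27.  148.1] 13.0083 [0.86 0.02 0.35]
lip held [501. -27. 148.] 15.3083 [-0.15  0.18 -0.62]
the job is handed in; nothing more can be done
```

View pics/side1.png

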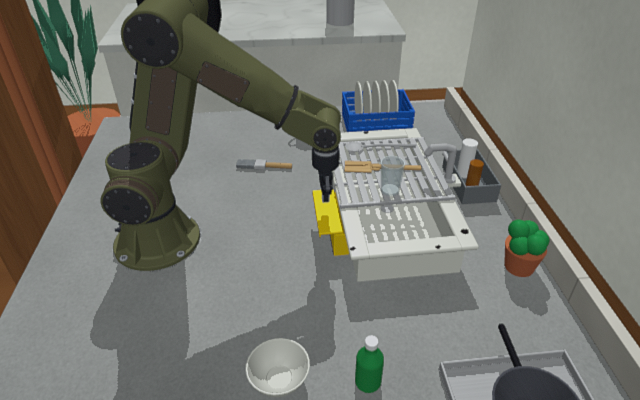

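The arm pointed at the split spatula blade and then at the yellow bin's pull lip. It held each for over 2 s with the gripper shut, and I handed the job in still pointing at the lip. The hand-in reports no verdict, so these are my own checks.

| Target | Grasp point (mm) | Height of grasp point above target | Held |
|---|---|---|---|
| Split blade | (617, 128, 190) | about 52 mm | 2.5 s |
| Pull lip | (501, -27, 148) | about 52 mm | 2.6 s |

- **Position:** the wrist camera views from about 300 mm up showed my marks on the crack and at the middle of the lip. The side camera's rougher estimate of the lip centre was about 12 mm off in y; I used the top camera's value.
- **Contact:** wrist force readings varied by up to about 0.9 N. They had the same scatter in free air, so they can't confirm the 0.5 N limit. Contact was avoided by clearance: the fingertips stood 20–33 mm above each target.
- **Scene:** the last side picture, compared by eye, shows nothing moved and the bin shut. The mug is mostly hidden behind the arm in that view, but the arm never went near it. The clock read about 15 s of the 40 s allowed.

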